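# Find the jar that the clean lid fits and screw it home

### The arm

A 6-joint arm with a two-finger parallel gripper is mounted at the origin on a cart in front of the work surface, level with it; the furniture and walls round the work are solid. World frame = base frame: x ahead of the robot, y to its left, z up, the work surface at z = 0. Lengths are in m, angles in rad, forces in N, time in s.
With the tool pointing down it reaches from about 0.3 to 0.875 m from the base axis. Payload 6.4 kg.
Tool frame: the origin (TCP) lies between the finger pads; the fingertips stand 8 mm ahead of it and the grasp point (between the pads) lies 11 mm behind it (ctrl.finger_overhang is the distance from the TCP to the fingertips, in m); z points along the fingers, y is the line along which they close (so a half turn about z gives the same grasp; the last joint's range is limited). The gripper opens to 85 mm and grips with 20 to 120 N. Pads are 22 mm wide; open, the fingers measure 114 mm over their backs; the gripper's body (76 mm by 85 mm) begins 54 mm behind the grasp point. The pads swing forward as they close: fully open they stand 13 mm farther back than shut.
Start: joints at [-1.464, 0.181, 1.607, -0, 1.354, -0.206], TCP at [0.177, -0.547, 0.239] pointing down, gripper open.
Joint ranges: [-2.99, 2.99], [-0.89, 2.07], [0.3, 2.58], [-1.14, 4.28], [0, 2.63], [-3.12, 3.12]. Speed limits (rad/s): [2.57, 2.57, 3.01, 3.14, 3.14, 3.14].

### API

Orientations are given as a unit quaternion [w, x, y, z].
In Python, from bench import ctrl, camera gives the robot as it stands.
- The arm moves only by the shell command python3 -m pendant 'ROWS' [OPENING]. ROWS is JSON, a list of rows, each a list of 6 numbers: the shift along the world's x, y, z normalised to -1 to 1, where 1 is 200 mm, then the turn, a rotation vector about the world's x, y, z normalised to -1 to 1, where 1 is pi/2 rad. In form: [[dx, dy, dz, rx, ry, rz], ...]. A call has exactly 10 rows; each row shifts and turns the commanded pose from where the row before left it; what a row does not reach is not made up. A row lasts 1/8 s, in which the tool goes at most 62.5 mm and 10.7 degrees, less where a joint would pass 70% of its speed; a pose out of reach is approached as far as the arm can. A call with a number of a shift or a turn outside -1 to 1 is refused whole. A call with a gripper value outside its range is refused whole. OPENING is the opening, from -1 (shut) to 1 (fully open), set as the call begins (- or left out, the last holds). The fingers move at their own pace and stop on an object; the grip force is fixed at half the most. Time passes only in rows, so rows that do not move let the fingers close, or fill a call up. It gives the time, the measured TCP pose, the force, the opening and the grip force at its end, in the units of the state.
- ctrl.get_obs(): the state, without advancing time (a new reading comes with each control period).
- camera(name): name is "side" or "top" or "wrist"; returns a dict with "color" (480x640x3 uint8, blue, green, red), "fx", "fy", "cx", "cy" (pixels), "distortion" ([k1, k2, p1, p2, k3] as OpenCV has them; the pictures are not rectified), "xyz" and "rotation" of the camera in the world; the wrist camera has in their place "hand_eye" (4x4, takes a point from camera to tool coordinates, whose origin is the TCP and whose axes are the flange's). Camera axes: x right, y down, z forward; pixel columns grow to the right and rows downward; lengths in m; the calibration is good to about 2 mm. A picture is of the moment at which its call begins: read the wrist's pose just before it. There is no depth.
- ctrl.hand_in(): hands the job in; it is judged then, once.
The state is a dict: "time_s": time; "q": joint angles; "dq": joint speeds; "joint_efforts": joint torques, N m; "eef_pos": TCP position; "eef_rot": TCP orientation; "wrist_force": force on the tool from outside, world axes, zero at the start; "torque": the same for the moment, N m; "opening": opening from 0.0 (shut) to 1.0 (fully open); "grasp_force": force on a finger pad.
Only numpy, scipy, OpenCV 4.12 (cv2) and the standard library are available. Lean on these libraries where they do the work, as an engineer would, in place of code of your own. Each camera call takes 0.05 s, during which the arm holds its last target. There are 200 camera calls.

### The job

The washed blue lid stands on edge in the wire drying rack; it belongs to one of the two open jars in the steel caddy, which look alike but have different threads. Lift the lid out and lay it flat on the worktop, top side up, and let go of it; then take it again by its rim from above, try it on the jars by turning it clockwise, and screw it fully home, level and tight on its seal, on the jar whose thread it bites. Leave it there and let go, and leave the mug, the shaker and the tumbler standing where they are.

Things in the scene. Friction and masses are not known exactly. Their poses are not given: they have to be found in the camera images.
- lid: Blue ribbed plastic screw lid, a cap open below: 65 mm across (66 over the fine ribs), 18 mm tall, skirt 3 mm thick, 45 g. Origin: centre of its open underside, in the plane of the skirt's lower edge; z is the lid's axis and points out through the closed top, so it points up when the lid lies right way up (origin then at height 0). At the start it stands on edge in the rack, z level and along the rack's x.
- lid_top (a point): Centre of the lid's closed top, 18 mm along the lid's z from its origin. On edge in the rack, the lid's lowest point is 9 mm and its highest 74 mm above the worktop. Inside the skirt, 1.5 to 4 mm above its lower edge, are four lugs 90 degrees apart, 6 mm wide; inside width 58.6 mm, 50 mm between facing lugs.
- rack: Small steel wire drying rack, fixed, 137 mm along its x and 57 mm across. Origin on the worktop under its middle. Five wire hoops stand across it, 26 mm apart, 40 mm high; the lid stands between two of them, its middle 13 mm from the origin towards -x, and lifts straight up and out. The worktop between the rack and the caddy is free for laying the lid down.
- caddy: Fixed steel caddy, 86 mm along its x and 194 mm along its y, origin under its middle, with two like square pale jars, 76 mm wide, held fast 54 mm either way along y. Flat jar shoulder at 84 mm height, above it a round neck, 47 mm (56 over the threads), mouth rim at 102 mm. A springy seal ring, 43 mm across, stands 3.5 mm above the rim: 2 N at first touch, 6 N with a lid home.
- jar_1_mouth (a point): Centre of the mouth rim of the jar on the caddy's +y side; z up. The lid fits one jar only, which one and its thread's turn vary. On that jar: four 62 degree ramps, 28 degree gaps. The lid rides on the ramps, origin 5 to 9 mm below the rim; turned clockwise (from above) under a light press it drops into the gaps and rests on the seal, origin 11 mm below the rim (or lower if pressed).
- jar_2_mouth (a point): Centre of the mouth rim of the jar on the caddy's -y side. Once in the gaps of the jar that fits, about 60 degrees more clockwise draws the lid down by its lugs against the seal to a hard stop, origin 14 mm below the rim: fully home; friction keeps it there. On the other jar the lid sits level and just spins, origin 6 mm below the rim, and never goes lower. Press 3 to 10 N; harder, the lid creeps up in the grip.
- mug_b: White mug with a blue and green print, 73 mm across, 92 mm tall, standing at the back of the work; origin under its middle. Not to be disturbed.
- shaker_a: Shaker with grey cap, 44 mm across, 90 mm tall, standing at the back; origin under its middle. Not to be disturbed.
- tumbler_1: Upright clear tumbler, 62 mm across, 98 mm tall, standing at the back; origin under its middle. Not to be disturbed.

How it is judged:
On the way:
1. the lid lies flat on the worktop, top side up, let go (height (world z) of lid below 0.006 m and angle between lid's own z axis and vertical below 0.1 rad and contact force between lid and the fingers below 0.1 N), for 0.2 s.
At the end, for the whole second after the job is handed in: the lid sits on one of the jars, centred within 4 mm of the mouth's axis, level within 0.04 rad, its origin at least 12.8 mm below the mouth rim (home is 14 mm, merely resting on the seal 11 mm), released and at rest; mug, shaker and tumbler upright (((z of lid in the frame of jar_1_mouth between -0.0165 and -0.0128 m and horizontal distance between lid and jar_1_mouth below 0.004 m) or (z of lid in the frame of jar_2_mouth between -0.0165 and -0.0128 m and horizontal distance between lid and jar_2_mouth below 0.004 m)) and angle between lid's own z axis and vertical below 0.04 rad and linear speed of lid below 0.01 m/s and contact force between lid and the fingers below 0.1 N and angle between each of mug_b, shaker_a, tumbler_1's own z axis and vertical below 0.15 rad); the robot touches nothing.
It fails at once if the mug is pushed more than 30 mm or tipped over (distance of mug_b from where it was at the start of the episode above 0.03 m or angle between mug_b's own z axis and vertical above 0.35 rad).
It fails at once if the shaker is pushed more than 30 mm or tipped over (distance of shaker_a from where it was at the start of the episode above 0.03 m or angle between shaker_a's own z axis and vertical above 0.35 rad).
It fails at once if the tumbler is pushed more than 30 mm or tipped over (distance of tumbler_1 from where it was at the start of the episode above 0.03 m or angle between tumbler_1's own z axis and vertical above 0.35 rad).
It also fails if it takes over 72 s, if anything falls off the work surface, if the arm or the gripper's body presses on something with over 40 N, if the wrist force passes 120 N, or if a joint passes its speed limit or range.

## Working session

There is one attempt and no reset: what is moved stays moved. The work goes in short steps, Python scripts to look and compute and a shell command to move; the robot and the scene stay as the last step left them, time stands still between calls to the robot, and variables do not carry over. Pictures are saved under pics/ and viewed, at most 13 in all, crops included, and the job is handed in when it is done.

```bash
ls; mkdir -p pics; cat > h.py <<'E'
import numpy as np, cv2
from bench import ctrl, camera
from scipy.spatial.transform import Rotation as R
def rays(c,px,o=None):
    K=np.array([[c["fx"],0,c["cx"]],[0,c["fy"],c["cy"]],[0,0,1]])
    u=cv2.undistortPoints(np.array(px,float).reshape(-1,1,2),K,np.array(c["distortion"],float)).reshape(-1,2)
    d=np.c_[u,np.ones(len(u))]
    if "hand_eye" in c:
        H=np.array(c["hand_eye"]);q=o["eef_rot"];Rt=R.from_quat([q[1],q[2],q[3],q[0]]).as_matrix()
        return np.array(o["eef_pos"])+Rt@H[:3,3], d@(Rt@H[:3,:3]).T
    r=np.array(c["rotation"])
    if r.size==4: r=R.from_quat([r[1],r[2],r[3],r[0]]).as_matrix()
    return np.array(c["xyz"]), d@r.reshape(3,3).T
def plane(c,px,z,o=None):
    p,d=rays(c,px,o); return p+d*((z-p[2])/d[:,2])[:,None]
E
python3 - <<'E'
from h import *
o=ctrl.get_obs(); print(o)
for n in("top","side","wrist"):
    c=camera(n); cv2.imwrite(f"pics/{n}0.png",c["color"]); print({k:v for k,v in c.items() if k!="color"})
E
```

```text
pics
{'time_s': 0.0, 'q': array([-1.46429370e+00,  1.81561374e-01,  1.60801497e+00,  3.07469264e-06,
        1.35381492e+00, -2.06282430e-01]), 'dq': array([-0.00153593,  0.00091215,  0.00102587,  0.00047484, -0.00019774,
       -0.00137188]), 'joint_efforts': array([-2.87659605e-04, -4.44876945e+01, -3.51328003e+01, -2.44262246e-04,
        9.19410522e-03, -2.10902613e-05]), 'eef_pos': array([ 0.17690076, -0.54653553,  0.23836935]), 'eef_rot': array([-8.98115815e-04,  9.87795246e-01,  1.55755394e-01,  4.63469895e-05]), 'wrist_force': array([ 0.22113812, -1.4729255 , -0.0519191 ]), 'torque': array([-0.03198101,  0.03188894,  0.01250805]), 'grasp_force': 0.0, 'opening': 0.9981070572866129}
{'fx': 569.6614882011538, 'fy': 569.6614882011538, 'cx': 316.0580971599963, 'cy': 244.1376738385834, 'distortion': array([-0.15852159,  0.        ,  0.        ,  0.        ,  0.        ]), 'xyz': array([0.45747906, 0.0530923 , 1.46278331]), 'rotation': array([ 0.02223282, -0.70390772,  0.7093911 , -0.02799814])}
{'fx': 580.3346496993154, 'fy': 580.3346496993154, 'cx': 310.11181083923464, 'cy': 242.75096439937644, 'distortion': array([-0.05797185,  0.        ,  0.        ,  0.        ,  0.        ]), 'xyz': array([0.04156344, 0.97429653, 0.78108391]), 'rotation': array([ 0.11849064, -0.20784537,  0.8559173 , -0.45843849])}
{'fx': 333.39043134461957, 'fy': 333.39043134461957, 'cx': 318.9125421935747, 'cy': 241.49647834127563, 'distortion': array([0.00959044, 0.        , 0.        , 0.        , 0.        ]), 'hand_eye': array([[ 1.77574498e-04, -9.65171958e-01, -2.61616247e-01,
         6.72012016e-02],
       [ 9.99999277e-01,  4.82433707e-04, -1.10106738e-03,
         6.67958472e-04],
       [ 1.18893185e-03, -2.61615863e-01,  9.65171346e-01,
        -1.35018544e-01],
       [ 0.00000000e+00,  0.00000000e+00,  0.00000000e+00,
         1.00000000e+00]])}
```

View pics/top0.png

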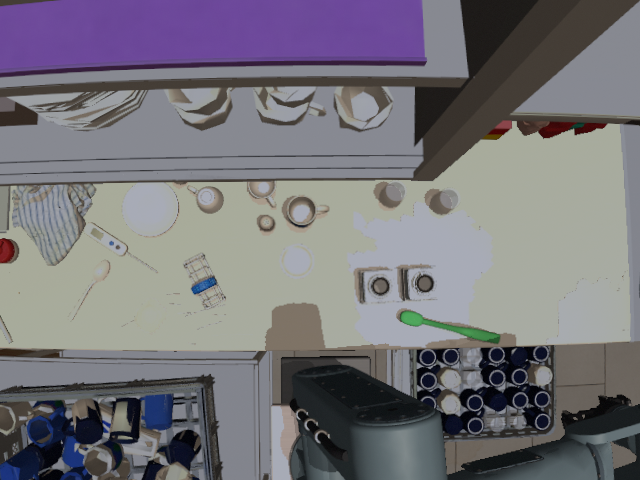

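View pics/side0.png

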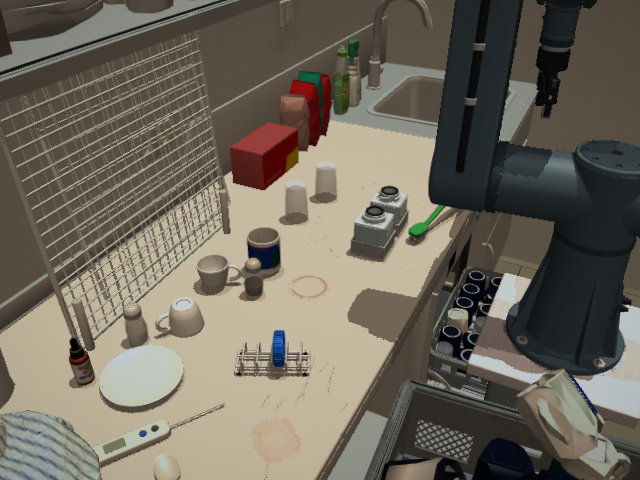

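The top view shows the rack with the lid at about (203,286) and the jar mouths at about (380,286) and (425,283). The side view shows the lid at (279,348) and mouths at (374,212) and (389,191). Next I'll measure these.

```bash
python3 - <<'E'
from h import *
def meet(a,b):
    (p,d),(q,e)=a,b; d=d[0]/np.linalg.norm(d[0]);e=e[0]/np.linalg.norm(e[0])
    s=np.linalg.lstsq(np.c_[d,-e],q-p,rcond=None)[0]; A,B=p+s[0]*d,q+s[1]*e
    return (A+B)/2,np.linalg.norm(A-B)
c={};L={}
for n,(x0,y0,x1,y1) in dict(top=(180,250,235,310),side=(230,320,320,385)).items():
    c[n]=camera(n); hsv=cv2.cvtColor(c[n]["color"],cv2.COLOR_BGR2HSV)
    m=cv2.inRange(hsv,(98,110,40),(125,255,255)); w=np.zeros_like(m); w[y0:y1,x0:x1]=m[y0:y1,x0:x1]
    k=cv2.findContours(w,0,2)[0]; k=max(k,key=cv2.contourArea)
    L[n]=cv2.minAreaRect(k); print(n,L[n],cv2.boundingRect(k))
print("lid",meet(rays(c["top"],L["top"][0]),rays(c["side"],L["side"][0])))
bp=cv2.boxPoints(L["top"]); print("lid box at z=.06\n",plane(c["top"],bp,.06).round(4))
print("mouths top z=.102",plane(c["top"],[(380,286),(425,283)],.102).round(4))
print("mouths side z=.102",plane(c["side"],[(374,212),(389,191)],.102).round(4))
t=c["top"]["color"];s=c["side"]["color"]
A=cv2.resize(t[245:315,170:240],(350,350),interpolation=2);B=cv2.resize(t[255:310,345:445],(450,248),interpolation=2)
C=cv2.resize(s[320:385,230:320],(450,325),interpolation=2)
out=np.zeros((580,800,3),np.uint8);out[:350,:350]=A;out[:248,350:]=B;out[250:575,350:]=C
cv2.imwrite("pics/z1.png",out)
E
```

```text
top ((203.60003662109375, 285.2000427246094), (8.049844741821289, 25.043960571289062), 63.43495178222656) (192, 277, 24, 17)
side ((278.5, 348.0), (36.0, 11.0), 90.0) (273, 330, 12, 37)
lid (array([0.45785441, 0.32298446, 0.04381187]), np.float64(0.0003839534498556113))
lid box at z=.06
 [[0.4528 0.3523 0.06  ]
 [0.4803 0.2964 0.06  ]
 [0.4625 0.2874 0.06  ]
 [0.435  0.3433 0.06  ]]
mouths top z=.102 [[ 0.4528 -0.1105  0.102 ]
 [ 0.4587 -0.2194  0.102 ]]
mouths side z=.102 [[ 0.454  -0.1108  0.102 ]
 [ 0.4599 -0.2211  0.102 ]]
```

View pics/z1.png

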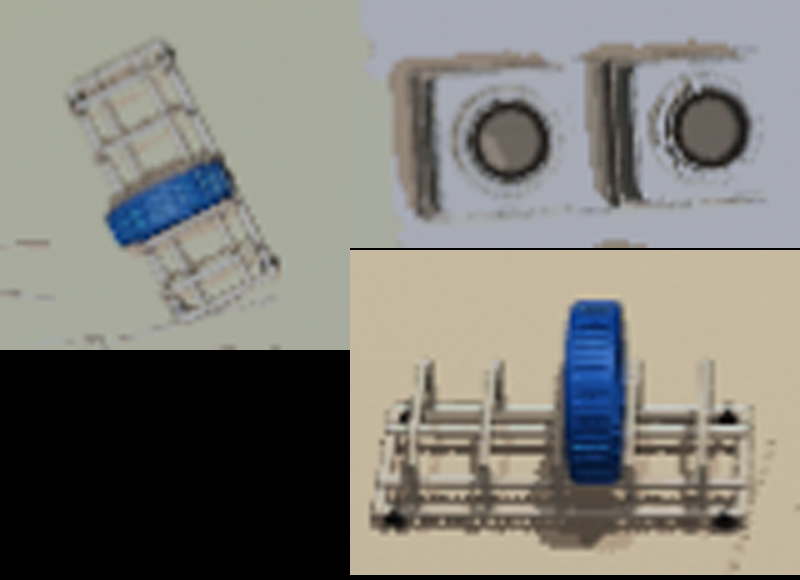

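The lid stands near (0.458, 0.323), with the rack's x axis at about 25° yaw and its +x pointing away from the robot. The mouths are near (0.453,-0.111) and (0.459,-0.220). I'll move over the rack first and look with the wrist camera.

```bash
python3 -m pendant '[[0.2,0.22,0,0,0,0],[0.2,0.25,0,0,0,0],[0.2,0.25,0,0,0,0],[0.2,0.25,0,0,0,0],[0.2,0.25,0,0,0,0],[0.2,0.25,0,0,0,0],[0.12,0.25,0,0,0,0],[0,0.28,0,0,0,0],[0,0.28,0,0,0,0],[0,0.28,0,0,0,0]]' 1
python3 -m pendant '[[0,0.28,0,0,0,0.015],[0,0.28,0,0,0,0.015],[0,0.28,0,0,0,0.015],[0,0.28,0,0,0,0.015],[0,0.28,0,0,0,0.01],[0,0.28,0,0,0,0.01],[0,0.1,0,0,0,0],[0,0,0,0,0,0],[0,0,0,0,0,0],[0,0,0,0,0,0]]'
python3 - <<'E'
from h import *
o=ctrl.get_obs(); print(o["q"],ctrl.finger_overhang); c=camera("wrist"); cv2.imwrite("pics/w1.png",c["color"])
E
```

```text
time_s: 1.5
eef_pos: [0.4359, -0.0393, 0.2393]
eef_rot: [0.0, 0.988, 0.156, 0.0]
wrist_force: [0.7, -0.6, -0.6]
opening: 1.003
grasp_force: 0.0
time_s: 2.75
eef_pos: [0.4365, 0.3136, 0.2393]
eef_rot: [0.0, 0.976, 0.217, -0.0]
wrist_force: [-0.5, -0.1, -0.9]
opening: 1.002
grasp_force: 0.0
[ 4.02171061e-01  9.70656505e-02  1.70113955e+00 -2.66174399e-04
  1.34346160e+00  1.53649267e+00] 0.008
```

View pics/w1.png

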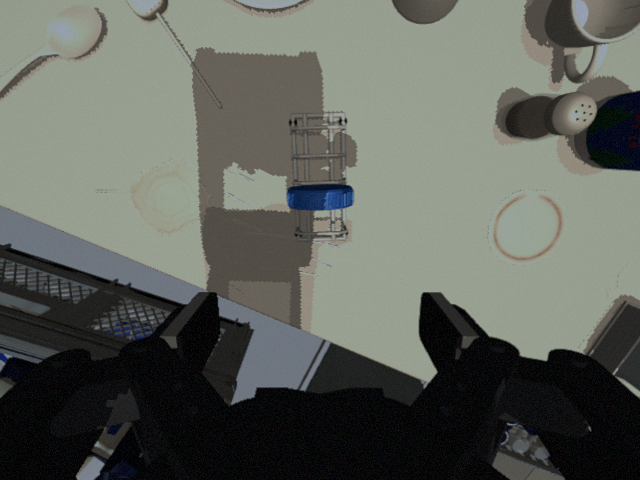

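The wrist view shows the lid at (320,197), and the rack is upright in the image, so the yaw is nearly aligned. The fingers are at the bottom. I'll compute the lid centre and the yaw error.

```bash
python3 - <<'E'
from h import *
o=ctrl.get_obs(); c=camera("wrist"); im=c["color"]; hsv=cv2.cvtColor(im,cv2.COLOR_BGR2HSV)
m=cv2.inRange(hsv,(98,110,40),(125,255,255)); w=0*m; w[160:230,260:380]=m[160:230,260:380]
k=max(cv2.findContours(w,0,2)[0],key=cv2.contourArea); x,y,a,b=cv2.boundingRect(k); print(x,y,a,b,cv2.minAreaRect(k))
P=plane(c,[(x,y+b/2),(x+a,y+b/2)],.045,o); print("edges",P.round(4),P.mean(0).round(4),np.linalg.norm(P[0]-P[1]))
T=plane(c,[(x+a/2,y+1),(x+a/2,y+b-1)],.074,o);print("top band",T.round(4))
d=P[0]-P[1];print("lid axis yaw",np.degrees(np.arctan2(-d[0],d[1])) )
q=o["eef_rot"];X=R.from_quat([q[1],q[2],q[3],q[0]]).as_matrix()[:,0];print("tool x yaw",np.degrees(np.arctan2(X[1],X[0])))
cv2.imwrite("pics/w2.png",cv2.resize(im[100:250,270:370],(533,800//1)[:2] if 0 else (400,600),interpolation=2))
E
```

```text
288 184 65 26 ((320.0, 196.5), (64.0, 25.0), 0.0)
edges [[0.4451 0.3509 0.045 ]
 [0.4722 0.2927 0.045 ]] [0.4586 0.3218 0.045 ] 0.0642078631109087
top band [[0.4718 0.328  0.074 ]
 [0.4522 0.3189 0.074 ]]
lid axis yaw 25.030475241033628
tool x yaw 25.0139107411037
```

View pics/w2.png

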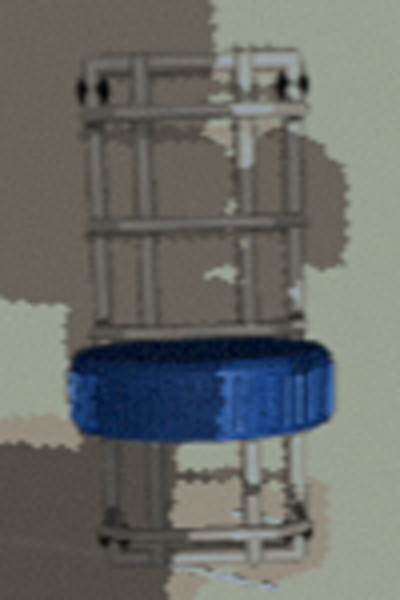

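The tool is aligned at 25° yaw. The solid closed face looks away from the robot, which is the expected +x. I'll descend and grip the lid across its diameter.

```bash
python3 -m pendant '[[0.118,0.045,0,0,0,0],[0,0,-0.22,0,0,0],[0,0,-0.22,0,0,0],[0,0,-0.22,0,0,0],[0,0,-0.22,0,0,0],[0,0,-0.06,0,0,0],[0,0,-0.06,0,0,0],[0,0,-0.05,0,0,0],[0,0,0,0,0,0],[0,0,0,0,0,0]]'
python3 -m pendant '[[0,0,0,0,0,0],[0,0,0,0,0,0],[0,0,0,0,0,0],[0,0,0,0,0,0],[0,0,0,0,0,0],[0,0,0,0,0,0],[0,0,0,0,0,0],[0,0,0,0,0,0],[0,0,0,0,0,0],[0,0,0,0,0,0]]' -1
```

```text
time_s: 4.1
eef_pos: [0.4604, 0.3242, 0.0302]
eef_rot: [-0.0, 0.976, 0.218, 0.001]
wrist_force: [0.7, -0.7, 0.4]
opening: 1.0
grasp_force: 0.0
time_s: 5.35
eef_pos: [0.4607, 0.324, 0.0306]
eef_rot: [0.0, 0.976, 0.218, 0.001]
wrist_force: [-0.2, -1.3, 6.2]
opening: 0.747
grasp_force: 64.5
```

The lid is gripped at 64 N. Now I'll lift it straight out and carry it to the free spot, yawing on the way.

```bash
python3 -m pendant '[[0,0,0.15,0,0,0],[0,0,0.25,0,0,0],[0,0,0.25,0,0,0],[0,0,0.2,0,0,0],[0.06,-0.24,0,0,0,-0.04],[0.06,-0.24,0,0,0,-0.04],[0.06,-0.24,0,0,0,-0.04],[0.06,-0.24,0,0,0,-0.04],[0.06,-0.24,0,0,0,-0.04],[0.06,-0.24,0,0,0,-0.04]]'
python3 -m pendant '[[0,0,0,0,-0.1,0],[0,0,0,0,-0.1,0],[0,0,0,0,-0.1,0],[0,0,0,0,-0.1,0],[0,0,0,0,-0.1,0],[0,0,0,0,-0.1,0],[0,0,0,0,0,0],[0,0,0,0,0,0],[0,0,0,0,0,0],[0,0,0,0,0,0]]'
python3 - <<'E'
from h import *
o=ctrl.get_obs(); print(o["q"]); q=o["eef_rot"];print(R.from_quat([q[1],q[2],q[3],q[0]]).as_matrix().round(3))
c=camera("side"); cv2.imwrite("pics/s2.png",c["color"][60:420,100:580])
E
```

```text
time_s: 6.6
eef_pos: [0.532, 0.0344, 0.1997]
eef_rot: [0.0, 1.0, 0.03, 0.0]
wrist_force: [0.1, -0.6, -0.5]
opening: 0.747
grasp_force: 67.4
time_s: 7.85
eef_pos: [0.5346, 0.0439, 0.2005]
eef_rot: [0.001, 0.91, 0.035, 0.412]
wrist_force: [-0.0, 0.0, -0.5]
opening: 0.74
grasp_force: 67.4
[-0.28163606 -0.29311337  2.37753753  0.80847497  0.3305906   0.534846  ]
[[ 0.657  0.064  0.751]
 [ 0.065 -0.997  0.027]
 [ 0.751  0.031 -0.66 ]]
```

View pics/s2.png

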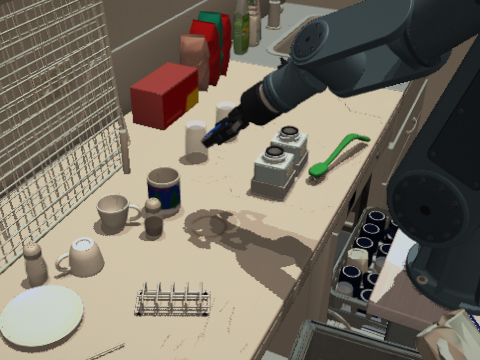

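The lid is held and tilted (tool 41° below horizontal). q5 is near its limit, so I'll lower in stages.

```bash
python3 -m pendant '[[0,0,-0.1,0,0,0],[0,0,-0.1,0,0,0],[0,0,-0.1,0,0,0],[0,0,-0.1,0,0,0],[0,0,-0.1,0,0,0],[0,0,0,0,0,0],[0,0,0,0,0,0],[0,0,0,0,0,0],[0,0,0,0,0,0],[0,0,0,0,0,0]]'
cat > st.py <<'E'
from h import *
o=ctrl.get_obs(); q=o["eef_rot"];M=R.from_quat([q[1],q[2],q[3],q[0]]).as_matrix()
print("q",o["q"].round(3),"yaw",np.degrees(np.arctan2(M[1,0],M[0,0])).round(1));print(M.round(3))
E
python3 st.py
```

```text
time_s: 9.15
eef_pos: [0.5345, 0.0443, 0.1027]
eef_rot: [0.001, 0.91, 0.035, 0.413]
wrist_force: [-0.8, -0.4, 0.2]
opening: 0.744
grasp_force: 67.4
q [-0.282  0.012  2.412  1.988  0.261 -0.685] yaw 5.7
[[ 0.657  0.064  0.751]
 [ 0.065 -0.997  0.028]
 [ 0.751  0.03  -0.659]]
```

```bash
python3 -m pendant '[[0,0,-0.08,0,0,0],[0,0,-0.08,0,0,0],[0,0,-0.08,0,0,0],[0,0,-0.07,0,0,0],[0,0,-0.05,0,0,0],[0,0,-0.02,0,0,0],[0,0,0,0,0,0],[0,0,0,0,0,0],[0,0,0,0,0,0],[0,0,0,0,0,0]]'; python3 st.py
```

```text
time_s: 10.4
eef_pos: [0.5345, 0.0442, 0.0266]
eef_rot: [0.001, 0.91, 0.035, 0.413]
wrist_force: [0.6, -0.5, -0.3]
opening: 0.742
grasp_force: 67.4
q [-0.282  0.303  2.385  2.553  0.439 -1.282] yaw 5.7
[[ 0.657  0.064  0.751]
 [ 0.065 -0.997  0.028]
 [ 0.751  0.03  -0.659]]
```

```bash
python3 -m pendant '[[0,0,0,0,-0.06,0],[0,0,0,0,-0.05,0],[0,0,-0.01,0,0,0],[0,0,-0.01,0,0,0],[0,0,-0.005,0,0,0],[0,0,0,0,0,0],[0,0,0,0,0,0],[0,0,0,0,0,0],[0,0,0,0,0,0],[0,0,0,0,0,0]]'; python3 st.py
```

```text
time_s: 11.65
eef_pos: [0.5345, 0.0442, 0.0214]
eef_rot: [0.004, 0.871, 0.035, 0.49]
wrist_force: [-0.1, 0.5, -0.5]
opening: 0.743
grasp_force: 67.4
q [-0.318  0.476  2.417  2.717  0.793 -1.5  ] yaw 7.1
[[ 0.518  0.058  0.853]
 [ 0.065 -0.997  0.028]
 [ 0.853  0.041 -0.52 ]]
```

Now open so the lid drops flat, then back off along the tool axis.

```bash
python3 -m pendant '[[0,0,0,0,0,0],[0,0,0,0,0,0],[0,0,0,0,0,0],[0,0,0,0,0,0],[0,0,0,0,0,0],[0,0,0,0,0,0],[0,0,0,0,0,0],[0,0,0,0,0,0],[0,0,0,0,0,0],[0,0,0,0,0,0]]' 1
python3 - <<'E'
from h import *
c=camera("side"); cv2.imwrite("pics/s3.png",cv2.resize(c["color"][200:350,240:440],(800,600),interpolation=2))
E
```

```text
time_s: 12.9
eef_pos: [0.5343, 0.0443, 0.0211]
eef_rot: [0.004, 0.871, 0.035, 0.489]
wrist_force: [-0.5, 0.1, 0.2]
opening: 1.003
grasp_force: 0.0
```

View pics/s3.png

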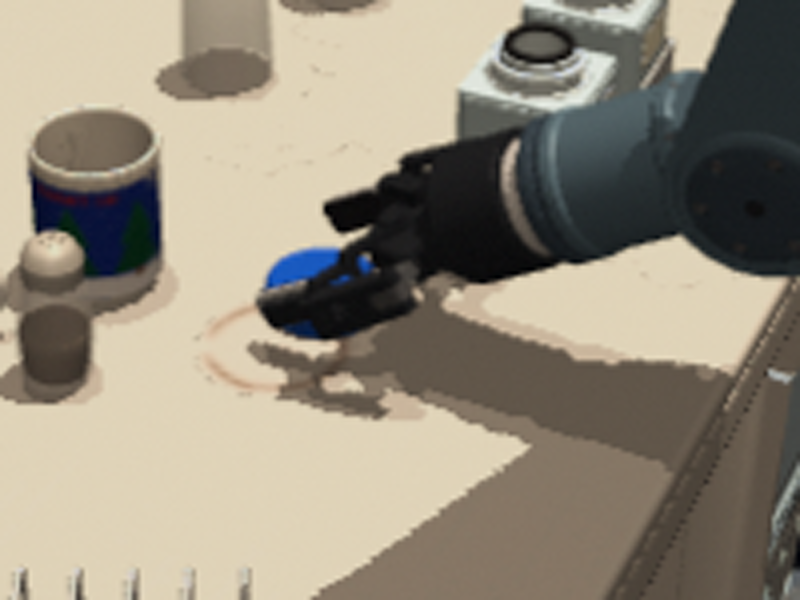

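The lid lies on the worktop (blue ellipse at about (320,290) in the crop), between the open fingers. I'll go up and back, then untilt.

```bash
python3 -m pendant '[[-0.06,0,0.06,0,0,0],[-0.06,0,0.1,0,0,0],[0,0,0.12,0,0,0],[0,0,0.12,0,0,0],[0,0,0.12,0,0,0],[0,0,0.12,0,0,0],[0,0,0.12,0,0,0],[0,0,0.12,0,0,0],[0,0,0,0,0,0],[0,0,0,0,0,0]]'
python3 -m pendant '[[0,0,0,0,0.06,0],[0,0,0,0,0.06,0],[0,0,0,0,0.08,0],[0,0,0,0,0.08,0],[0,0,0,0,0.08,0],[0,0,0,0,0.08,0],[0,0,0,0,0.08,0],[0,0,0,0,0.08,0],[0,0,0,0,0.06,0],[0,0,0,0,0,0]]';python3 st.py
```

```text
time_s: 14.2
eef_pos: [0.51, 0.0449, 0.1938]
eef_rot: [0.003, 0.871, 0.036, 0.489]
wrist_force: [0.9, -0.1, 1.2]
opening: 0.999
grasp_force: 0.0
time_s: 15.45
eef_pos: [0.5129, 0.0574, 0.1921]
eef_rot: [-0.034, 0.996, 0.038, 0.076]
wrist_force: [0.3, -0.4, 0.0]
opening: 1.002
grasp_force: 0.0
q [-0.181 -0.007  1.919  0.112  1.098  1.27 ] yaw 4.0
[[ 0.986  0.08   0.148]
 [ 0.07  -0.995  0.074]
 [ 0.153 -0.063 -0.986]]
```

```bash
python3 -m pendant '[[-0.1,0,0,-0.024,0.047,0],[-0.05,0,0,-0.023,0.047,0],[0,0,0,0,0,0],[0,0,0,0,0,0],[0,0,0,0,0,0],[0,0,0,0,0,0],[0,0,0,0,0,0],[0,0,0,0,0,0],[0,0,0,0,0,0],[0,0,0,0,0,0]]'
cat > lid.py <<'E'
from h import *
import sys
o=ctrl.get_obs(); c=camera("wrist"); im=c["color"]; hsv=cv2.cvtColor(im,cv2.COLOR_BGR2HSV)
q=o["eef_rot"];M=R.from_quat([q[1],q[2],q[3],q[0]]).as_matrix();print("yaw",np.degrees(np.arctan2(M[1,0],M[0,0])),"tilt fix/norm",(np.cross(M[:,2],[0,0,-1])/1.5708).round(4))
m=cv2.inRange(hsv,(98,110,40),(125,255,255)); ks=[k for k in cv2.findContours(m,0,2)[0] if cv2.contourArea(k)>800]
for k in ks: print(cv2.boundingRect(k),cv2.contourArea(k))
for k in ks:
    P=plane(c,k.reshape(-1,2),.018,o)[:,:2].astype(np.float32)
    print(cv2.minEnclosingCircle(P),"fit",cv2.fitEllipse(P))
cv2.imwrite(sys.argv[1],im)
E
python3 lid.py pics/w3.png; python3 st.py
```

```text
time_s: 16.7
eef_pos: [0.4826, 0.0565, 0.194]
eef_rot: [0.002, 0.999, 0.037, 0.002]
wrist_force: [-0.8, -0.7, 0.1]
opening: 1.0
grasp_force: 0.0
yaw 4.239619106102315 tilt fix/norm [0.0021 0.0028 0.    ]
(300, 156, 69, 70) 3646.0
((0.5154606699943542, 0.04423027113080025), 0.03239743411540985) fit ((0.5153746604919434, 0.044144608080387115), (0.06266404688358307, 0.06353989988565445), 104.91439819335938)
q [-0.126  0.024  1.874 -0.003  1.238  1.371] yaw 4.2
[[ 0.997  0.074  0.004]
 [ 0.074 -0.997 -0.003]
 [ 0.004  0.004 -1.   ]]
```

View pics/w3.png

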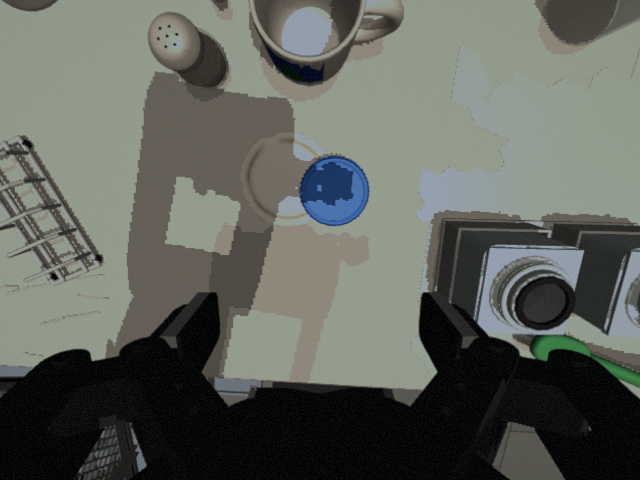

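The lid lies flat, top side up, centred at (0.5154, 0.0442). I'll descend and grip the rim from above.

```bash
python3 -m pendant '[[0.1,-0.04,0,0.002,0.003,0],[0.064,-0.022,-0.1,0,0,0],[0,0,-0.2,0,0,0],[0,0,-0.2,0,0,0],[0,0,-0.2,0,0,0],[0,0,-0.14,0,0,0],[0,0,-0.07,0,0,0],[0,0,-0.035,0,0,0],[0,0,0,0,0,0],[0,0,0,0,0,0]]'
```

```text
time_s: 18.0
eef_pos: [0.5163, 0.044, 0.0061]
eef_rot: [0.0, 0.999, 0.037, 0.001]
wrist_force: [-0.1, -0.5, 0.4]
opening: 0.997
grasp_force: 0.0
```

```bash
python3 -m pendant '[[0,0,0,0,0,0],[0,0,0,0,0,0],[0,0,0,0,0,0],[0,0,0,0,0,0],[0,0,0,0,0,0],[0,0,0,0,0,0],[0,0,0,0,0,0],[0,0,0,0,0,0],[0,0,0.05,0,0,0],[0,0,0.2,0,0,0]]' -1
```

```text
time_s: 19.25
eef_pos: [0.5133, 0.0443, 0.054]
eef_rot: [-0.0, 0.999, 0.037, -0.003]
wrist_force: [0.5, 0.3, 0.3]
opening: 0.744
grasp_force: 66.1
```

```bash
python3 -m pendant '[[0,0,0.25,0,0,0.11],[0,0,0.25,0,0,0.11],[0,0,0.1,0,0,0.11],[0,0,0,0,0,0.11],[0,0,0,0,0,0.11],[0,0,0,0,0,0.11],[0,0,0,0,0,0.11],[0,0,0,0,0,0.11],[0,0,0,0,0,0.11],[0,0,0,0,0,0.11]]'; python3 st.py
python3 - <<'E'
from h import *
o=ctrl.get_obs()
c=camera("side"); s=c["color"]
cv2.imwrite("pics/s4.png",cv2.resize(s[130:300,290:450],(560,595),interpolation=2))
t=camera("top");g=cv2.cvtColor(t["color"],cv2.COLOR_BGR2GRAY)
# dark seal/mouth ellipses in top view
m=cv2.inRange(g[260:310,350:450],0,110)
for k in cv2.findContours(m,0,2)[0]:
    if cv2.contourArea(k)>60:
        x,y,a,b=cv2.boundingRect(k); print((x+350,y+260,a,b))
for (x,y) in((380,286),(425,283)):
    cs=cv2.HoughCircles(cv2.resize(g[y-22:y+22,x-22:x+22],None,fx=6,fy=6,interpolation=2),3,1.5,400,param1=120,param2=.3,minRadius=40,maxRadius=85)
    if cs is not None:
        u,v,r=cs[0,0]; px=(x-22+(u+.5)/6-.5,y-22+(v+.5)/6-.5); print(px,r/6,plane(t,[px],.102)[0].round(4))
E
```

```text
time_s: 20.5
eef_pos: [0.5153, 0.0441, 0.1755]
eef_rot: [0.0, 0.619, 0.786, 0.0]
wrist_force: [-0.4, 0.3, -1.5]
opening: 0.742
grasp_force: 66.1
q [-0.144  0.12   1.813 -0.     1.208 -0.381] yaw 103.6
[[-0.235  0.972  0.001]
 [ 0.972  0.235 -0.   ]
 [-0.001  0.001 -1.   ]]
(371, 277, 19, 19)
(415, 274, 19, 19)
(358, 271, 7, 32)
(399, 268, 11, 33)
(np.float32(381.45834), np.float32(285.20834)) 8.066667 [ 0.4546 -0.114   0.102 ]
(np.float32(424.45834), np.float32(282.95834)) 8.891666 [ 0.4588 -0.2181  0.102 ]
```

View pics/s4.png

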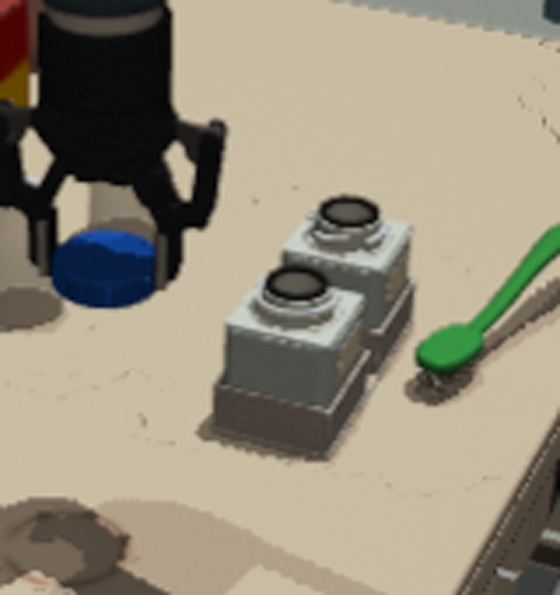

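The lid is held level and the jars are clear. I'll move past the jars so the wrist camera can measure both mouths.

```bash
python3 -m pendant '[[-0.05,-0.2,0,0,0,0],[-0.05,-0.28,0,0,0,0],[-0.05,-0.28,0,0,0,0],[-0.05,-0.28,0,0,0,0],[-0.05,-0.28,0,0,0,0],[-0.05,-0.25,0,0,0,0],[0,0,0,0,0,0],[0,0,0,0,0,0],[0,0,0,0,0,0],[0,0,0,0,0,0]]'; python3 st.py
python3 - <<'E'
from h import *
o=ctrl.get_obs(); c=camera("wrist"); im=c["color"].copy(); g=cv2.cvtColor(im,cv2.COLOR_BGR2GRAY)
m=cv2.inRange(g,0,75)
for k in cv2.findContours(m,1,2)[0]:
    A=cv2.contourArea(k)
    if A<1500 or len(k)<20: continue
    e=cv2.fitEllipse(k); E=np.pi/4*e[1][0]*e[1][1]
    if abs(A/E-1)<.05:
        P=plane(c,cv2.ellipse2Poly((0,0),(1,1),0,0,1,1)*0+np.array(e[0]),.1055,o)[0]
        D=cv2.fitEllipse(plane(c,k.reshape(-1,2),.1055,o)[:,:2].astype(np.float32))
        print(np.round(e[0],1),np.round(e[1],1),P.round(4),np.round(D[0],4),np.round(D[1],4))
cv2.imwrite("pics/w4.png",im)
E
```

```text
time_s: 21.85
eef_pos: [0.4557, -0.2688, 0.1751]
eef_rot: [0.0, 0.62, 0.784, 0.0]
wrist_force: [-0.1, -0.1, -1.1]
opening: 0.739
grasp_force: 66.1
q [-0.757  0.147  1.783  0.     1.211 -0.99 ] yaw 103.3
[[-0.23   0.973  0.   ]
 [ 0.973  0.23  -0.   ]
 [-0.     0.    -1.   ]]
[340.6 181.2] [48.6 52.9] [ 0.4585 -0.2186  0.1055] [ 0.4586 -0.2189] [0.0295 0.0316]
[341.8 182.2] [68.4 70.5] [ 0.4594 -0.219   0.1055] [ 0.4595 -0.2196] [0.0415 0.0421]
```

View pics/w4.png

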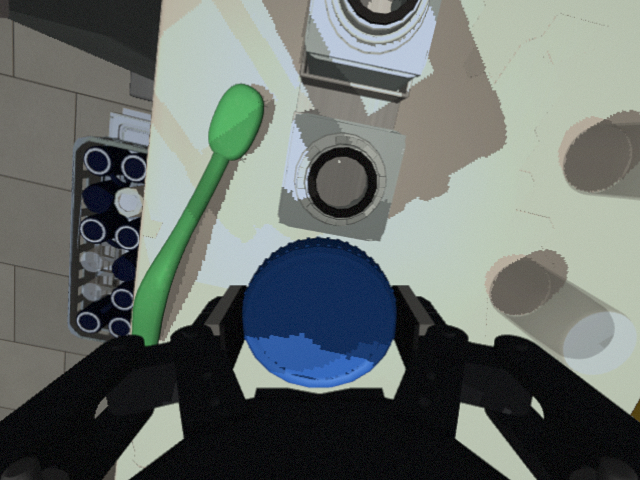

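The wrist view shows the jar 2 seal ring at (341,182), jar 1 partly visible at the top, and the held lid at (320,312). I'll check the in-hand lid centre against the TCP.

```bash
python3 - <<'E'
from h import *
o=ctrl.get_obs(); c=camera("wrist"); im=c["color"]; hsv=cv2.cvtColor(im,cv2.COLOR_BGR2HSV)
m=cv2.inRange(hsv,(98,110,30),(125,255,255)); w=0*m; w[225:400,235:405]=m[225:400,235:405]
k=max(cv2.findContours(w,0,2)[0],key=cv2.contourArea)
zt=o["eef_pos"][2]-.006+.018
for z in (zt,zt-.009):
    P=plane(c,k.reshape(-1,2),z,o)[:,:2].astype(np.float32); print(z.round(4),cv2.minEnclosingCircle(P))
print(cv2.boundingRect(k),o["eef_pos"])
E
```

```text
0.1871 ((0.4566527307033539, -0.2680230140686035), 0.033603865653276443)
0.1781 ((0.4577518105506897, -0.27264904975891113), 0.036055635660886765)
(242, 237, 155, 150) [ 0.45571036 -0.26891682  0.17509606]
```

```bash
python3 -m pendant '[[0.0145,0.2455,0,0,0,0],[0,0,0,0,0,0],[0,0,-0.16,0,0,0],[0,0,-0.16,0,0,0],[0,0,-0.01,0,0,0],[0,0,-0.01,0,0,0],[0,0,-0.01,0,0,0],[0,0,0,0,0,0],[0,0,0,0,0,0],[0,0,0,0,0,0]]'
```

```text
time_s: 23.2
eef_pos: [0.4588, -0.2213, 0.106]
eef_rot: [0.001, 0.621, 0.784, -0.0]
wrist_force: [-0.9, 1.5, 5.7]
opening: 0.738
grasp_force: 66.8
```

```bash
python3 -m pendant '[[0,0.008,0.01,0,0,0],[0,0,0,0,0,0],[0,0,0,0,0,0],[0,0,0,0,0,0],[0,0,-0.01,0,0,0],[0,0,0,0,0,0],[0,0,-0.005,0,0,0],[0,0,0,0,0,0],[0,0,0,0,0,0],[0,0,0,0,0,0]]'
```

```text
time_s: 24.45
eef_pos: [0.4582, -0.2191, 0.1039]
eef_rot: [0.0, 0.621, 0.784, 0.0]
wrist_force: [0.3, 1.1, -0.9]
opening: 0.739
grasp_force: 66.2
```

```bash
python3 -m pendant '[[0,0,-0.005,0,0,0],[0,0,0,0,0,0],[0,0,-0.005,0,0,0],[0,0,0,0,0,0],[0,0,0,0,0,0],[0,0,0,0,0,0],[0,0,0,0,0,0],[0,0,0,0,0,0],[0,0,0,0,0,0],[0,0,0,0,0,0]]'
```

```text
time_s: 25.7
eef_pos: [0.4584, -0.2191, 0.1026]
eef_rot: [0.0, 0.621, 0.784, 0.0]
wrist_force: [-3.1, 3.1, 6.8]
opening: 0.741
grasp_force: 67.0
```

```bash
python3 -m pendant '[[0,0,0,0,0,-0.08],[0,0,0,0,0,-0.08],[0,0,0,0,0,-0.08],[0,0,0,0,0,-0.08],[0,0,0,0,0,-0.08],[0,0,0,0,0,-0.08],[0,0,0,0,0,0],[0,0,0,0,0,0],[0,0,0,0,0,0],[0,0,0,0,0,0]]'; python3 st.py
```

```text
time_s: 26.95
eef_pos: [0.4585, -0.2191, 0.102]
eef_rot: [0.0, 0.866, 0.501, 0.0]
wrist_force: [2.4, 2.6, -1.6]
opening: 0.744
grasp_force: 66.0
q [-0.68   0.206  1.883  0.     1.051 -0.157] yaw 60.1
[[ 0.499  0.867  0.001]
 [ 0.867 -0.499 -0.   ]
 [-0.     0.001 -1.   ]]
```

```bash
python3 -m pendant '[[0,0,-0.005,0,0,0],[0,0,0,0,0,0],[0,0,0,0,0,0],[0,0,0,0,0,0],[0,0,0,0,0,0],[0,0,0,0,0,-0.08],[0,0,0,0,0,-0.08],[0,0,0,0,0,0],[0,0,0,0,0,0],[0,0,0,0,0,0]]'
```

```text
time_s: 28.2
eef_pos: [0.4584, -0.2189, 0.1007]
eef_rot: [0.0, 0.922, 0.388, 0.0]
wrist_force: [5.0, 4.0, -1.7]
opening: 0.738
grasp_force: 66.2
```

```bash
python3 -m pendant '[[0,0,-0.005,0,0,0],[0,0,0,0,0,0],[0,0,-0.005,0,0,0],[0,0,0,0,0,0],[0,0,-0.005,0,0,0],[0,0,0,0,0,0],[0,0,0,0,0,0],[0,0,0,0,0,0],[0,0,0,0,0,0],[0,0,0,0,0,0]]'
```

```text
time_s: 29.45
eef_pos: [0.4588, -0.2192, 0.0993]
eef_rot: [0.0, 0.922, 0.388, 0.0]
wrist_force: [0.3, 7.4, 12.0]
opening: 0.743
grasp_force: 67.6
```

```bash
python3 -m pendant '[[0,0.004,0.004,0,0,0],[0,0,0,0,0,0],[0,0,0,0,0,-0.06],[0,0,0,0,0,-0.06],[0,0,0,0,0,-0.06],[0,0,0,0,0,-0.06],[0,0,0,0,0,0],[0,0,0,0,0,0],[0,0,0,0,0,0],[0,0,0,0,0,0]]'; python3 st.py
```

```text
time_s: 30.7
eef_pos: [0.4589, -0.2187, 0.0988]
eef_rot: [0.001, 0.978, 0.208, 0.0]
wrist_force: [6.3, 1.5, 0.3]
opening: 0.737
grasp_force: 66.2
q [-0.679  0.211  1.885 -0.     1.043  0.473] yaw 24.0
[[ 0.913  0.407  0.001]
 [ 0.407 -0.913 -0.001]
 [ 0.001  0.001 -1.   ]]
```

```bash
python3 -m pendant '[[0.004,0,-0.005,0,0,0],[0,0,0,0,0,0],[0,0,-0.005,0,0,0],[0,0,0,0,0,0],[0,0,0,0,0,0],[0,0,0,0,0,0],[0,0,0,0,0,0],[0,0,0,0,0,0],[0,0,0,0,0,0],[0,0,0,0,0,0]]'
python3 - <<'E'
from h import *
c=camera("side"); cv2.imwrite("pics/s5.png",cv2.resize(c["color"][160:230,355:425],(600,600),interpolation=2))
E
```

```text
time_s: 31.95
eef_pos: [0.4591, -0.2186, 0.0969]
eef_rot: [0.0, 0.978, 0.208, -0.0]
wrist_force: [1.3, -3.4, 3.2]
opening: 0.741
grasp_force: 66.5
```

View pics/s5.png

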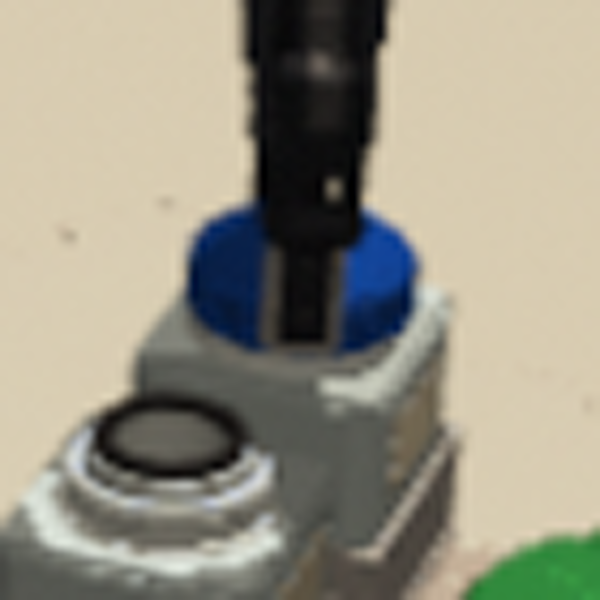

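The lid is level and low at TCP z 0.0969, so its origin is about 11 mm below the rim. It is resting on jar 2's seal, so this jar fits. Now I'll screw it down.

```bash
python3 -m pendant '[[0,0,-0.001,0,0,-0.08],[0,0,-0.002,0,0,-0.08],[0,0,-0.002,0,0,-0.08],[0,0,-0.002,0,0,-0.08],[0,0,-0.002,0,0,-0.08],[0,0,0,0,0,0],[0,0,0,0,0,0],[0,0,0,0,0,0],[0,0,0,0,0,0],[0,0,0,0,0,0]]'; python3 st.py; python3 -c "
from h import *
print(ctrl.get_obs()['torque'])"
```

```text
time_s: 33.25
eef_pos: [0.4598, -0.2187, 0.0955]
eef_rot: [0.0, 0.995, -0.103, 0.001]
wrist_force: [4.9, -3.1, 4.2]
opening: 0.741
grasp_force: 66.7
q [-0.678  0.218  1.885  0.     1.037  1.1  ] yaw -11.8
[[ 0.979 -0.205  0.001]
 [-0.205 -0.979 -0.001]
 [ 0.001  0.001 -1.   ]]
[-0.50479762 -0.70513274 -0.05288229]
```

```bash
python3 -m pendant '[[0.002,-0.002,-0.002,0,0,-0.08],[0,0,-0.002,0,0,-0.08],[0,0,-0.002,0,0,-0.08],[0,0,-0.002,0,0,-0.08],[0,0,0,0,0,0],[0,0,0,0,0,0],[0,0,0,0,0,0],[0,0,0,0,0,0],[0,0,0,0,0,0],[0,0,0,0,0,0]]'; python3 st.py; python3 -c "
from h import *
print(ctrl.get_obs()['torque'])"
```

```text
time_s: 34.5
eef_pos: [0.4602, -0.2203, 0.0943]
eef_rot: [0.002, 0.938, -0.346, 0.001]
wrist_force: [2.7, -6.6, 6.1]
opening: 0.743
grasp_force: 66.7
q [-0.678  0.222  1.883 -0.003  1.034  1.6  ] yaw -40.4
[[ 0.761 -0.649  0.001]
 [-0.649 -0.761 -0.004]
 [ 0.003  0.002 -1.   ]]
[-1.15271443 -0.48086408  1.35235981]
```

```bash
python3 -m pendant '[[0,0,-0.001,0,0,-0.06],[0,0,-0.001,0,0,-0.06],[0,0,0,0,0,-0.06],[0,0,0,0,0,0],[0,0,0,0,0,0],[0,0,0,0,0,0],[0,0,0,0,0,0],[0,0,0,0,0,0],[0,0,0,0,0,0],[0,0,0,0,0,0]]'; python3 st.py; python3 -c "
from h import *
print(ctrl.get_obs()['torque'])"
```

```text
time_s: 35.75
eef_pos: [0.4558, -0.2146, 0.0936]
eef_rot: [-0.001, 0.881, -0.474, -0.006]
wrist_force: [-16.0, 13.3, 32.4]
opening: 0.739
grasp_force: 71.0
q [-0.676  0.22   1.888 -0.     1.047  1.882] yaw -56.5
[[ 0.551 -0.834 -0.01 ]
 [-0.834 -0.551  0.008]
 [-0.012  0.004 -1.   ]]
[2.5030971  2.3325534  1.65090764]
```

The lid hit the hard stop: about 1.6 N·m with the grip slipping. I'll release and check.

```bash
python3 -m pendant '[[0,0,0,0,0,0],[0,0,0,0,0,0],[0,0,0,0,0,0],[0,0,0,0,0,0],[0,0,0,0,0,0],[0,0,0,0,0,0],[0,0,0,0,0,0],[0,0,0.1,0,0,0],[0,0,0.25,0,0,0],[0,-0.2,0.15,0,0,0]]' 1
python3 -m pendant '[[0,-0.2,0.1,0,0,0.1],[0,0,0,0,0,0.1],[0,0,0,0,0,0.1],[0,0,0,0,0,0.1],[0,0,0,0,0,0.1],[0,0,0,0,0,0.1],[0,0,0,0,0,0],[0,0,0,0,0,0],[0,0,0,0,0,0],[0,0,0,0,0,0]]'
python3 - <<'E'
from h import *
s=camera("side"); o=ctrl.get_obs(); c=camera("wrist"); t=camera("top")
out=np.zeros((600,800,3),np.uint8)
out[:, :400]=cv2.resize(s["color"][160:250,365:425],(400,600),interpolation=2); out[:300,400:]=cv2.resize(c["color"],(400,300)); out[300:,400:]=cv2.resize(t["color"][170:320,250:450],(400,300))
cv2.imwrite("pics/f.png",out)
def blob(c,roi):
    x0,y0,x1,y1=roi; m=cv2.inRange(cv2.cvtColor(c["color"],cv2.COLOR_BGR2HSV),(98,110,30),(125,255,255)); w=0*m; w[y0:y1,x0:x1]=m[y0:y1,x0:x1]
    return max(cv2.findContours(w,0,2)[0],key=cv2.contourArea)
k=blob(c,(0,0,640,480)); print(cv2.boundingRect(k))
for z in(.106,.109): 
    P=plane(c,k.reshape(-1,2),z,o)[:,:2].astype(np.float32); print(z,cv2.minEnclosingCircle(P))
for z in(.106,.109):
    P=plane(t,blob(t,(400,260,450,310)).reshape(-1,2),z)[:,:2].astype(np.float32); print("top",z,cv2.minEnclosingCircle(P))
E
```

```text
time_s: 37.0
eef_pos: [0.4602, -0.2577, 0.1951]
eef_rot: [-0.0, 0.88, -0.475, 0.001]
wrist_force: [0.4, -1.5, 0.4]
opening: 1.002
grasp_force: 0.0
time_s: 38.25
eef_pos: [0.4595, -0.2988, 0.213]
eef_rot: [0.0, 1.0, -0.026, -0.0]
wrist_force: [0.1, -0.0, -0.4]
opening: 0.998
grasp_force: 0.0
(172, 202, 89, 85)
0.106 ((0.4626144766807556, -0.22132931649684906), 0.03416050970554352)
0.109 ((0.46341004967689514, -0.22233614325523376), 0.033738333731889725)
top 0.106 ((0.45892712473869324, -0.21695181727409363), 0.03241746127605438)
top 0.109 ((0.45892390608787537, -0.21635471284389496), 0.03234602510929108)
```

View pics/f.png

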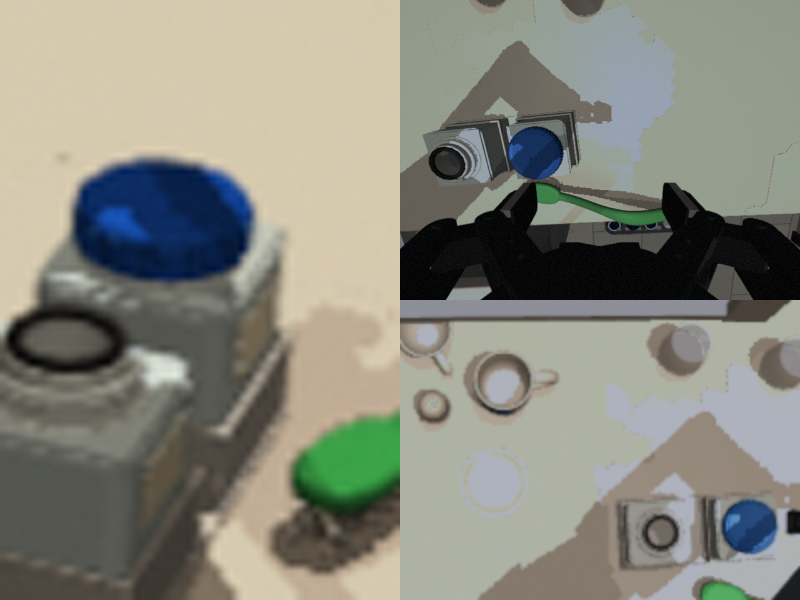

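It looks seated and level on jar 2, and nothing else has moved. To be sure it is home, I'll regrip centred and check that it stops against a further turn.

```bash
python3 -m pendant '[[0,0.2,0,0,0,0],[0,0.198,0,0,0,0],[0,0,-0.15,0,0,0],[0,0,-0.2,0,0,0],[0,0,-0.15,0,0,0],[0,0,-0.06,0,0,0],[0,0,-0.03,0,0,0],[0,0,0,0,0,0],[0,0,0,0,0,0],[0,0,0,0,0,0]]'
python3 -m pendant '[[0,0,0,0,0,0],[0,0,0,0,0,0],[0,0,0,0,0,0],[0,0,0,0,0,0],[0,0,0,0,0,0],[0,0,0,0,0,0],[0,0,0,0,0,0],[0,0,0,0,0,0],[0,0,0,0,0,0],[0,0,0,0,0,0]]' -1
python3 -c "
from h import *
print(ctrl.get_obs()['torque'])"
```

```text
time_s: 39.65
eef_pos: [0.46, -0.2196, 0.0959]
eef_rot: [0.001, 1.0, -0.026, 0.0]
wrist_force: [-0.7, 1.0, -0.2]
opening: 1.001
grasp_force: 0.0
time_s: 40.9
eef_pos: [0.4597, -0.2196, 0.096]
eef_rot: [0.001, 1.0, -0.026, 0.0]
wrist_force: [-1.5, 0.7, 7.0]
opening: 0.735
grasp_force: 64.1
[-0.0398487   0.44234433  0.11630085]
```

```bash
python3 -m pendant '[[0,0,-0.002,0,0,-0.04],[0,0,-0.002,0,0,-0.04],[0,0,0,0,0,-0.04],[0,0,0,0,0,0],[0,0,0,0,0,0],[0,0,0,0,0,0],[0,0,0,0,0,0],[0,0,0,0,0,0],[0,0,0,0,0,0],[0,0,0,0,0,0]]'; python3 st.py; python3 -c "
from h import *
print(ctrl.get_obs()['torque'])"
```

```text
time_s: 42.15
eef_pos: [0.4618, -0.2205, 0.0963]
eef_rot: [0.002, 0.993, -0.118, 0.002]
wrist_force: [3.1, 1.0, 7.3]
opening: 0.735
grasp_force: 69.2
q [-6.770e-01  2.200e-01  1.881e+00 -1.000e-03  1.035e+00  1.130e+00] yaw -13.5
[[ 0.972 -0.234  0.004]
 [-0.234 -0.972 -0.004]
 [ 0.005  0.003 -1.   ]]
[-0.23215811 -0.69190001  1.56351335]
```

The lid resists with 1.56 N·m straight away and goes no lower, so it is at the hard stop. I'll release and retreat.

```bash
python3 -m pendant '[[0,0,0,0,0,0],[0,0,0,0,0,0],[0,0,0,0,0,0],[0,0,0,0,0,0],[0,0,0,0,0,0],[0,0,0,0,0,0],[0,0,0,0,0,0],[0,0,0.1,0,0,0],[0,0,0.25,0,0,0],[0,0,0.25,0,0,0]]' 1
python3 -m pendant '[[0,-0.2,0.1,0,0,0],[0,-0.2,0,0,0,0],[0,-0.1,0,0,0,0],[0,0,0,0,0,0],[0,0,0,0,0,0],[0,0,0,0,0,0],[0,0,0,0,0,0],[0,0,0,0,0,0],[0,0,0,0,0,0],[0,0,0,0,0,0]]'
python3 - <<'E'
from h import *
t=camera("top"); m=cv2.inRange(cv2.cvtColor(t["color"],cv2.COLOR_BGR2HSV),(98,110,30),(125,255,255)); w=0*m; w[260:310,400:450]=m[260:310,400:450]
k=max(cv2.findContours(w,0,2)[0],key=cv2.contourArea); P=plane(t,k.reshape(-1,2),.106)[:,:2].astype(np.float32); print(cv2.minEnclosingCircle(P))
s=camera("side");m=cv2.inRange(cv2.cvtColor(s["color"],cv2.COLOR_BGR2HSV),(98,110,30),(125,255,255))[160:250,365:425]
k=max(cv2.findContours(m,0,2)[0],key=cv2.contourArea);print(cv2.boundingRect(k),cv2.fitEllipse(k))
E
```

```text
time_s: 43.4
eef_pos: [0.4591, -0.2189, 0.2152]
eef_rot: [-0.0, 0.993, -0.12, -0.001]
wrist_force: [0.3, -0.1, -0.1]
opening: 0.999
grasp_force: 0.0
time_s: 44.65
eef_pos: [0.4595, -0.3192, 0.2342]
eef_rot: [0.0, 0.993, -0.12, -0.0]
wrist_force: [-0.0, 0.7, -0.4]
opening: 1.0
grasp_force: 0.0
((0.45799702405929565, -0.21663986146450043), 0.03229809179902077)
(12, 25, 26, 17) ((24.136064529418945, 32.93613052368164), (17.194957733154297, 27.385986328125), 93.64572143554688)
```

The lid is unchanged, on jar 2 and free of the gripper.

```bash
python3 -c "
from bench import ctrl
print(ctrl.hand_in())"
```

```text
the job is handed in; nothing more can be done
None
```

I laid the lid flat and released it, then screwed it onto jar 2 until it hit the hard stop. I let go and handed the job in at about 45 s; no verdict came back, and the final height is inferred from that stop, not measured.

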